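# Isolate the model-shop drill and move the drilled building to its plot

### The arm

A 6-joint arm with a two-finger parallel gripper is mounted at the origin on the work surface. World frame = base frame: x ahead of the robot, y to its left, z up, the work surface at z = 0. Lengths are in mm, angles in rad, forces in N, time in s.
With the tool pointing down it reaches from about 300 to 775 mm from the base axis. Payload 14.6 kg.
Tool frame: the origin (TCP) lies between the finger pads; the fingertips stand 11 mm ahead of it and the grasp point (between the pads) lies 8 mm behind it (bot.tip_reach is the z of the fingertips in the tool frame, in mm); z points along the fingers, y is the line along which they close (so a half turn about z gives the same grasp; the last joint's range is limited). The gripper opens to 94 mm and grips with 3 to 60 N. Pads are 16 mm wide; open, the fingers measure 119 mm over their backs; the gripper's body (75 mm by 177 mm) begins 78 mm behind the grasp point.
Start: joints at [1.168, 0.3, 1.521, -0, 1.321, -0.067], TCP at [181.236, 519.272, 216.446] pointing down, gripper open.
Joint ranges: [-3.03, 3.03], [-0.79, 2.21], [0.23, 2.52], [-1.04, 4.18], [0, 3.07], [-2.55, 2.55]. Speed limits (rad/s): [2.22, 2.22, 2.57, 3.14, 3.14, 3.14].

### API

Orientations are given as a rotation vector (axis times angle).
In Python, from plant import monitor, eyes, close_job, bot gives the robot as it stands. The module is installed in compiled form; this text tells all that it offers.
- The arm moves only by the tool carry_out, never from a script. Its argument "commands" is a list of rows, each an object of numbers: "tx", "ty", "tz": the shift along the tool's x, y, z in m; "roll": the turn about the tool's z in degrees. In form: [{"tx": .., "ty": .., "tz": .., "roll": ..}, ...]. A call has 1 to 20 rows; each row shifts and turns the commanded pose from where the row before left it, along the tool's axes as they then stand; what a row does not reach is not made up. A row lasts 1/8 s, in which the tool goes at most 62.5 mm and 10.7 degrees, less where a joint would pass 70% of its speed; a pose out of reach is approached as far as the arm can. A call with a gripper value outside its range is refused whole. "gripper" is the opening, from 0 (shut) to 1 (fully open), set as the call begins (left out, the last holds). The fingers move at their own pace and stop on an object; "grip_force" is the grip in N (left out, the last holds). Time passes only in rows, so rows that do not move let the fingers close. It gives the time, the measured TCP pose, the force, the opening and the grip force at its end, in the units of the state.
- monitor.get_obs(): the state, without advancing time (a new reading comes with each control period).
- eyes.capture(name): name is "scene" or "top"; returns the picture (480x640x3 uint8, red, green, blue); there is no depth.
- eyes.camera_info(name): a dict with "intrinsics" (3x3 intrinsics, pixels), "dist" ([k1, k2, p1, p2, k3] as OpenCV has them; the pictures are not rectified), "rvec" (rotation vector, rad) and "tvec" (3), from world to camera coordinates, as OpenCV has them. Camera axes: x right, y down, z forward; pixel columns grow to the right and rows downward; lengths in mm; the calibration is good to about 2 mm. A picture is of the moment at which its call begins. camera_info takes no time and is no camera call.
- close_job(): hands the job in; it is judged then, once.
The state is a dict: "time_s": time; "joint_pos": joint angles; "qvel": joint speeds; "joint_efforts": joint torques, N m; "tool_pos": TCP position; "tcp_rot": TCP orientation; "contact_force": force on the tool from outside, world axes, zero at the start; "wrist_torque": the same for the moment, N m; "finger_gap": finger opening in mm; "grasp_force": force on a finger pad.
Only numpy, scipy, OpenCV 4.12 (cv2) and the standard library are available. Lean on these libraries where they do the work, as an engineer would, in place of code of your own. Each camera call takes 0.05 s, during which the arm holds its last target. There are 200 camera calls.

### The job

The white building under the bench drill is finished. Swing the drill's isolator handle fully round to off so that its padlock hole lines up with the hasp, then swing the drill arm right out of the way of the bed, and set the building down (not dropped) upright on the empty grey plot of the plywood-based city model, inside the plot's outline with its long side along the plot's long side. Finally swing the drill arm fully home over the bed again, with the isolator still off, and do not disturb the two buildings that already stand on the model.

Things in the scene. Friction and masses are not known exactly. Their poses are not given: they have to be found in the camera images.
- isolator_hinge (a point): On the vertical pivot axis of the isolator handle, 88 mm above the table. The isolator is a grey box 150 x 150 x 60 mm high (fixed to the table) whose handle swings level over its top. This point lies 45 mm from the box's centre along the box's own +x; axes are the box's (x away from the robot at yaw 0, z up).
- isolator_grip (a point): Middle of the black isolator handle, 60 mm from its pivot: a straight upright blade 14 mm thick, its sides vertical, reaching from 16 to 80 mm from the pivot and from 70 to 102 mm above the table (box top at 60 mm); this point is at 88 mm. Its x axis points outward along the handle, y across its thickness. A steel eye with the padlock hole sticks out at the handle's tip.
- handle_hole (a point): Centre of the 10 mm padlock hole in the flat steel eye (22 x 22 x 4 mm) at the handle's tip, 95 mm from the pivot, 72 mm above the table.
- hasp_hole (a point): Centre of the 10 mm hole in the fixed steel hasp eye (22 x 22 x 4 mm) on the box's top, 95 mm from the pivot, 65 mm above the table; the handle's eye passes just over it. Off is where the two holes are in line.
- isolator_handle (a joint): Isolator handle angle, rad: 0 = on, grows anticlockwise seen from above, 1.2 = off, a firm stop, where the two holes are in line. It turns with light friction (0.12 N m) and stays where it is left; it starts between 0 and 0.3.
- drill_arm_hinge (a point): On the vertical hinge axis (the column) of the drill arm, 215 mm above the table; the column and arm boss reach up to 190 mm. Axes turn with the arm: its -y points outward along the arm.
- drill_arm_grip (a point): Centre of the upright round black hand grip at the outer end of the drill arm, 215 mm from the hinge axis: 22 mm diameter, from 180 to 240 mm above the table, this point at 215 mm. The grey level arm below it is 30 mm wide with its top at 180 mm; the round black drill head (60 mm diameter, top at 188 mm) sits 140 mm from the hinge; the bit's tip is 116 mm above the table.
- drill_arm (a joint): Drill arm angle, rad: 0 = home against a stop with the drill over the middle of the bed; grows clockwise seen from above, swinging towards the robot, to a stop at 1.5. Out of the way of the bed is beyond about 1.2. Light friction (0.25 N m) holds it where it is left; it starts between 0 and 0.25.
- bed_centre (a point): Centre of the top of the aluminium drill bed (110 x 120 mm), 25 mm above the table. Its +y points to the column, 140 mm away; the arm at home lies along its y axis.
- block_centre (a point): Centre of the drilled white building, half-way up (37.5 mm above its underside): loose, 0.14 to 0.24 kg, 60 mm long (x) by 44 mm wide (y), 75 mm high; its whole length is 40 mm high, with a 34 mm long tower at the +x end up to 75 mm. The 44 mm sides are straight from bottom to top. It stands on the drill bed under the drill head.
- plot_top (a point): Centre of the top of the empty plot: a flat grey card 72 mm (x) by 56 mm (y), 3 mm thick, fixed on the architectural model (light plywood board 250 x 290 x 12 mm); its top is 15 mm above the table. x is its long side. The building may face either way along it.
- tower_a: A round white building already on the model: 48 mm diameter, 80 mm high; origin at the centre of its underside. Loose: leave it alone.
- tower_b: A square white building already on the model: 46 x 46 mm, 75 mm high; origin at the centre of its underside. Loose: leave it alone.
Things that resemble listed ones, but are neither listed nor needed, are in the scene too. Leave any purple look-alike of the part that bears isolator_hinge alone. What is shaped like the part that bears block_centre but turquoise is not meant.

How it is judged (in metres and radians):
On the way, in this order (a step that is already met when the one before it is completed fails the run):
1. the isolator handle is fully off, its padlock hole in line with the hasp hole within 4 mm, the arm not yet swung out (horizontal distance between handle_hole and hasp_hole below 0.004 m and value of joint drill_arm below 0.6 rad), for 0.2 s.
2. the drill arm is swung clear of the bed (beyond 1.15 rad), the building still on the bed (value of joint drill_arm above 1.15 rad and horizontal distance between block_centre and bed_centre below 0.06 m), for 0.2 s.
3. the building stands released on the plot: centre within 9 mm (x) and 8 mm (y) of the plot's, long sides within 0.15 rad (x of block_centre in the frame of plot_top between -0.009 and 0.009 m and y of block_centre in the frame of plot_top between -0.008 and 0.008 m and z of block_centre in the frame of plot_top between 0.034 and 0.041 m and angle between the x axis of block_centre and the x axis of plot_top, either way round below 0.15 rad and angle between block_centre's own z axis and vertical below 0.08 rad and contact force between block and the fingers below 0.1 N), for 0.2 s.
4. the drill arm is back home over the bed (below 0.08 rad) (value of joint drill_arm below 0.08 rad), for 0.2 s.
At the end, for the whole second after the job is handed in: Isolator off, padlock holes in line within 4 mm; drill arm home within 0.08 rad; the building at rest and upright on the plot, centred within 9 mm (plot's x) and 8 mm (plot's y), long side within 0.15 rad of the plot's (either way round) (horizontal distance between handle_hole and hasp_hole below 0.004 m and value of joint drill_arm below 0.08 rad and x of block_centre in the frame of plot_top between -0.009 and 0.009 m and y of block_centre in the frame of plot_top between -0.008 and 0.008 m and z of block_centre in the frame of plot_top between 0.034 and 0.041 m and angle between the x axis of block_centre and the x axis of plot_top, either way round below 0.15 rad and angle between block_centre's own z axis and vertical below 0.08 rad and linear speed of block below 0.02 m/s); the robot touches nothing.
It fails at once if a building already on the model is moved more than 12 mm or tipped (distance of any of tower_a, tower_b from where it was at the start of the episode above 0.012 m or angle between any of tower_a, tower_b's own z axis and vertical above 0.3 rad).
It fails at once if the building is dropped or thrown (moves faster than 0.5 m/s while not held) (linear speed of block above 0.5 m/s and contact force between block and the fingers below 0.05 N).
It also fails if it takes over 72 s, if anything falls off the work surface, if the arm or the gripper's body presses on something with over 40 N, if the wrist force passes 120 N, or if a joint passes its speed limit or range.

## Working session

There is one attempt and no reset: what is moved stays moved. The work goes in short steps, Python scripts to look and compute and a tool call to move; the robot and the scene stay as the last step left them, time stands still between calls to the robot, and variables do not carry over. Pictures are saved under pics/ and viewed, at most 10 in all, crops included, and the job is handed in when it is done.

Besides the shell and the picture viewer there is one more tool, called after "Emit:" by a JSON object that holds its "method" and its "body". carry_out: Moves the arm, as the interface text tells. Its arguments: {"type":"object","properties":{"commands":{"type":"array","items":{"type":"object","properties":{"tx":{"type":"number"},"ty":{"type":"number"},"tz":{"type":"number"},"roll":{"type":"number"}}}},"gripper":{"type":"number"},"grip_force":{"type":"number"}},"required":["commands"]}

```bash
mkdir -p pics; cat > h.py <<'E'
import numpy as np, cv2
from plant import monitor, eyes, close_job, bot
def cap(n,f):
    im=eyes.capture(n); cv2.imwrite('pics/'+f,im[:,:,::-1]); return im
def cam(n):
    c=eyes.camera_info(n); K=np.array(c['intrinsics'],float).reshape(3,3); d=np.array(c['dist'],float)
    rv=np.array(c['rvec'],float).reshape(3); return K,d,rv,np.array(c['tvec'],float).reshape(3)
def px2w(n,uv,z):
    K,d,rv,t=cam(n); R=cv2.Rodrigues(rv)[0]
    p=cv2.undistortPoints(np.array(uv,float).reshape(-1,1,2),K,d).reshape(-1,2)
    C=-R.T@t; r=np.c_[p,np.ones(len(p))]@R
    return C+r*((np.broadcast_to(z,len(p))-C[2])/r[:,2])[:,None]
def w2px(n,P):
    K,d,rv,t=cam(n); return cv2.projectPoints(np.array(P,float).reshape(-1,1,3),rv,t,K,d)[0].reshape(-1,2)
def st():
    o=monitor.get_obs(); R=cv2.Rodrigues(np.array(o['tcp_rot'],float))[0]; return o,R
E
python3 - <<'E'
from h import *
np.set_printoptions(precision=2,suppress=True)
cap('top','t1.png');cap('scene','s1.png')
for n in('top','scene'):
    K,d,rv,t=cam(n);print(n,K[0,0],-cv2.Rodrigues(rv)[0].T@t)
o,R=st();print(o['time_s'],o['tool_pos'],R,o['finger_gap'],bot.tip_reach)
E
```

```text
top 598.459008608619 [ 118.78    5.56 1725.24]
scene 576.5595614274422 [1360.67 -466.08 1114.12]
0.1 [181.14 519.09 215.96] [[-0.94  0.33 -0.  ]
 [ 0.33  0.94 -0.  ]
 [ 0.   -0.   -1.  ]] 94.42277489523238 11.0
```

View pics/t1.png

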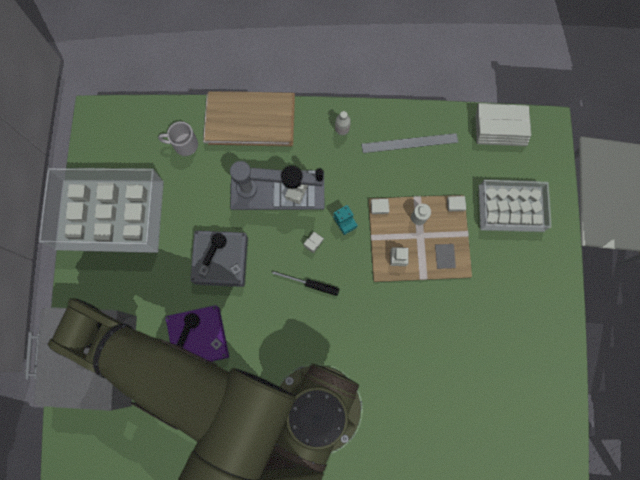

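View pics/s1.png

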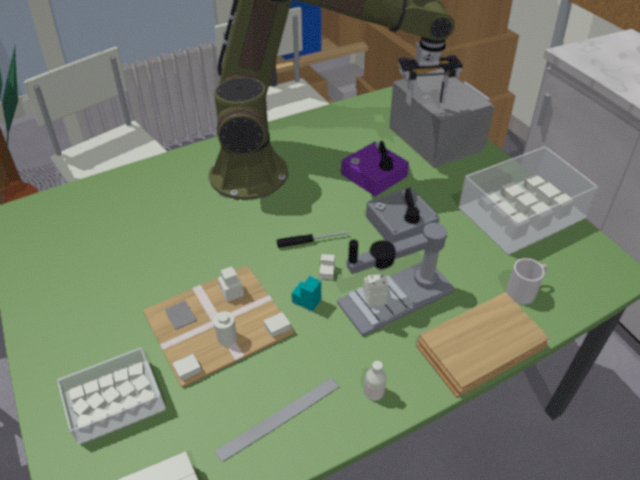

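Candidates in the top view:
- **Isolators:** the grey box at (219,258) fits. The purple one at (197,335) is the look-alike.
- **Buildings:** the white one at (293,195) under the drill head fits. The turquoise one at (345,220) and the small white one at (313,241) do not.
- **Plot:** the grey card at (446,256) on the plywood board.

I'll confirm these in an enlarged crop.

```bash
python3 - <<'E'
import cv2,numpy as np
a=cv2.imread('pics/t1.png')
L=cv2.resize(a[150:290,185:335],None,fx=4,fy=4,interpolation=cv2.INTER_CUBIC)
cv2.imwrite('pics/c1.png',cv2.convertScaleAbs(L,alpha=1.6))
b=cv2.imread('pics/s1.png')
M=cv2.resize(a[190:285,365:475],(440,380),interpolation=cv2.INTER_CUBIC)
N=cv2.resize(b[225:320,335:425],(360,380),interpolation=cv2.INTER_CUBIC)
cv2.imwrite('pics/c2.png',cv2.convertScaleAbs(np.hstack([M,N]),alpha=1.5))
E
```

```text
(no output)
```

View pics/c1.png

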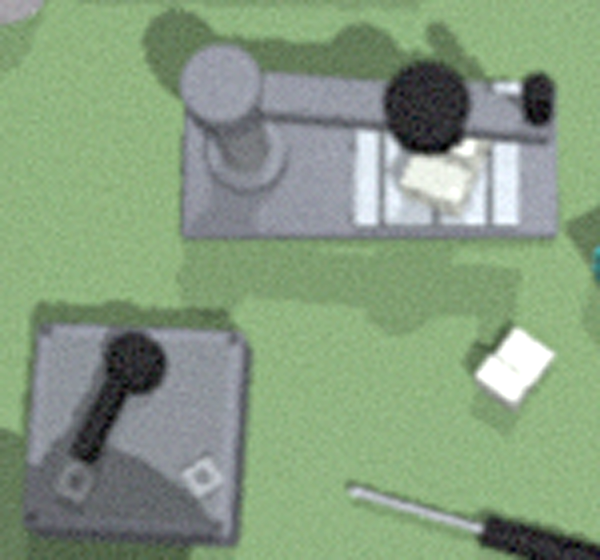

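View pics/c2.png

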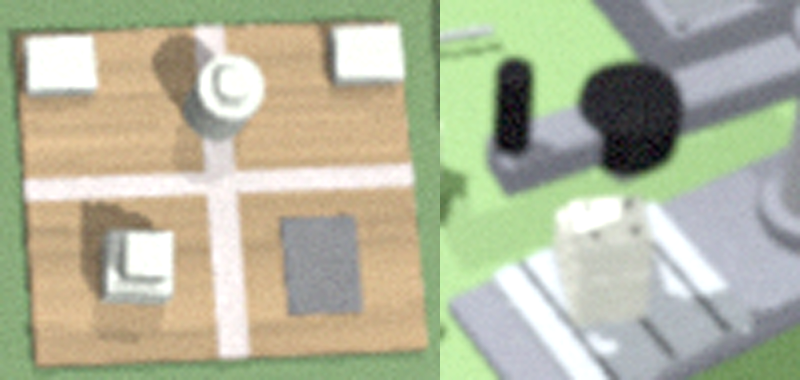

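The grey isolator has its pivot knob at about (218,240), handle eye at about (203.5,270) and hasp eye at about (235.5,269). The white building has its tower under the black drill head, and the plot is the grey card at about (445.5,256).

```bash
python3 - <<'E'
from h import *
np.set_printoptions(precision=1,suppress=True)
c=lambda u,v:(185+u/4-.375,150+v/4-.375)
m=lambda u,v:(365+u/4-.375,190+v/4-.375)
names=['knob','heye','hasp','grip','boss','head','colbase']
P=px2w('top',[c(133,362),c(74,480),c(202,477),c(538,88),c(222,85),c(428,103),c(245,152)],[102,72,65,240,190,188,20])
for n,p in zip(names,P):print(n,p)
box=px2w('top',[c(40,325),c(245,335),c(236,543),c(27,530)],60);print(box,box.mean(0))
print(px2w('top',[c(355,130),c(520,130),c(520,226),c(355,224)],25))
pl=px2w('top',[m(280,218),m(353,213),m(362,310),m(290,315)],15);print(pl,pl.mean(0))
h=P[0]
for i in(1,2):d=P[i]-h;print(np.hypot(*d[:2]),np.arctan2(d[1],d[0]))
for i in(3,5):d=P[i]-P[4];print(np.hypot(*d[:2]),np.arctan2(d[1],d[0]))
# towers via projection of brights
for n,u,v,z in [('ta',225,85,80),('tb',145,258,75)]:print(n,px2w('top',[m(u,v)],z))
E
```

```text
knob [460.2 286.2 102. ]
heye [381.  328.6  72. ]
hasp [386.4 239.2  65. ]
grip [619.3   8.4 240. ]
boss [633.9 221.7 190. ]
head [624.5  82.3 188. ]
colbase [638.9 225.7  20. ]
[[494.8 362.3  60. ]
 [490.5 214.   60. ]
 [340.8 213.8  60. ]
 [346.4 362.5  60. ]] [418.1 288.2  60. ]
[[656.  144.   25. ]
 [658.6  21.5  25. ]
 [584.8  19.8  25. ]
 [583.7 141.2  25. ]]
[[ 480.5 -335.5   15. ]
 [ 485.5 -390.3   15. ]
 [ 413.  -395.3   15. ]
 [ 408.3 -341.7   15. ]] [ 446.8 -365.7   15. ]
89.90681220375987 2.649789966988221
87.52765119182388 -2.575168914272669
213.80188032437516 -1.6394566690381436
139.7242545264533 -1.6381691455055956
ta [[ 563.  -284.7   80. ]]
tb [[ 436.9 -226.7   75. ]]
```

```bash
cat >> h.py <<'E'
def plan(wps,step=40,ang=10,start=None):
    """wps: (x,y,z,yaw of tool y[,step]) world; prints rows in tool axes, shift in frame before the turn"""
    o,R=st(); p=np.array(o['tool_pos'],float); y=np.arctan2(R[1,1],R[0,1])
    if start is not None: p=np.array(start[:3],float); y=start[3]
    rows=[]
    for w in wps:
        s=w[4] if len(w)>4 else step; g=np.array(w[:3],float); dy=(w[3]-y+np.pi)%(2*np.pi)-np.pi
        n=max(1,int(np.ceil(np.linalg.norm(g-p)/s)),int(np.ceil(abs(np.degrees(dy))/ang))); p0,y0=p.copy(),y
        for i in range(1,n+1):
            d=p0+(g-p0)*i/n-p; X=np.array([-np.sin(y),np.cos(y),0]); Y=np.array([np.cos(y),np.sin(y),0])
            X=np.cross(Y,[0,0,-1]); t=[round(float(v)/1000,3) for v in(d@X,d@Y,-d[2])]; r=round(-np.degrees(y0+dy*i/n-y),1)
            rows.append('{"tx":%g,"ty":%g,"tz":%g,"roll":%g}'%(*t,r))
            p=p+1000*(t[0]*X+t[1]*Y-t[2]*np.array([0,0,1])); y-=np.radians(r)
    print(len(rows),'['+','.join(rows)+']'); return p,y
E
python3 - <<'E'
from h import *
plan([(410,313.5,215,1.099),(410,313.5,140,1.099),(410,313.5,82,1.099,20)])
E
```

```text
13 [{"tx":-0.035,"ty":-0.015,"tz":0,"roll":1},{"tx":-0.036,"ty":-0.014,"tz":0,"roll":0.9},{"tx":-0.036,"ty":-0.014,"tz":0,"roll":1},{"tx":-0.036,"ty":-0.013,"tz":0,"roll":1},{"tx":-0.037,"ty":-0.012,"tz":0.001,"roll":1},{"tx":-0.036,"ty":-0.012,"tz":-0,"roll":0.9},{"tx":-0.037,"ty":-0.011,"tz":-0,"roll":1},{"tx":-0.037,"ty":-0.011,"tz":-0,"roll":1},{"tx":-0,"ty":0,"tz":0.037,"roll":-0},{"tx":-0,"ty":0,"tz":0.038,"roll":-0},{"tx":-0,"ty":0,"tz":0.019,"roll":-0},{"tx":-0,"ty":0,"tz":0.02,"roll":-0},{"tx":-0,"ty":0,"tz":0.019,"roll":-0}]
```

Emit:
{"method": "carry_out", "body": {"commands": [{"tx":-0.035,"ty":-0.015,"roll":1},{"tx":-0.036,"ty":-0.014,"roll":1},{"tx":-0.036,"ty":-0.014,"roll":1},{"tx":-0.036,"ty":-0.013,"roll":1},{"tx":-0.037,"ty":-0.012,"roll":1},{"tx":-0.036,"ty":-0.012,"roll":1},{"tx":-0.037,"ty":-0.011,"roll":1},{"tx":-0.037,"ty":-0.011,"roll":1},{"tz":0.037},{"tz":0.038},{}], "gripper": 0.5, "grip_force": 8}}

```text
$.commands[0]: bad value
```

```bash
python3 - <<'E'
from h import *
o,R=st();print(o['time_s'],o['tool_pos'],np.arctan2(R[1,1],R[0,1]),o['finger_gap'],o['joint_pos'])
im=cap('top','t2.png');cv2.imwrite('pics/c3.png',cv2.resize(im[230:300,185:255,::-1],None,fx=8,fy=8,interpolation=cv2.INTER_CUBIC))
s=cap('scene','s2.png');cv2.imwrite('pics/c3.png',cv2.resize(s[140:260,350:460,::-1],None,fx=5,fy=5,interpolation=cv2.INTER_CUBIC))
E
```

```text
0.1 [181.13770105 519.08621143 215.95708681] 1.235023726815859 94.42277489523238 [ 1.16841782e+00  3.00401997e-01  1.52150341e+00  3.05491936e-05
  1.32069702e+00 -6.66134359e-02]
```

View pics/c3.png

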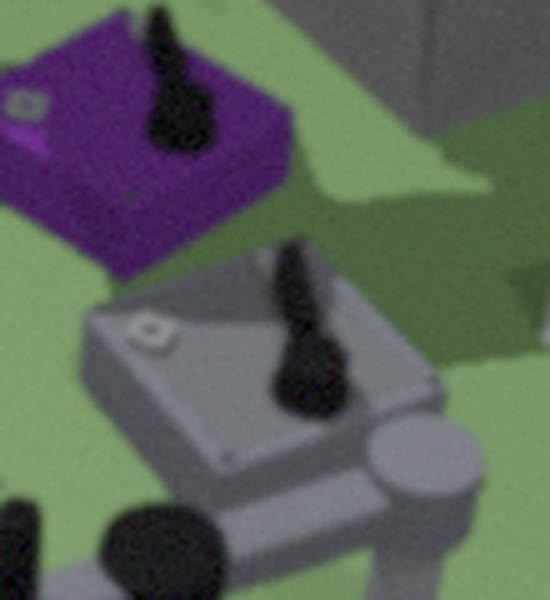

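The move was refused because every row needs all four values. The crop shows the scene unmoved, with the handle still on and the grey isolator confirmed. I'll resend the full rows.

Emit:
{"method": "carry_out", "body": {"commands": [{"tx":-0.035,"ty":-0.015,"tz":0,"roll":1},{"tx":-0.036,"ty":-0.014,"tz":0,"roll":1},{"tx":-0.036,"ty":-0.014,"tz":0,"roll":1},{"tx":-0.036,"ty":-0.013,"tz":0,"roll":1},{"tx":-0.037,"ty":-0.012,"tz":0,"roll":1},{"tx":-0.036,"ty":-0.012,"tz":0,"roll":1},{"tx":-0.037,"ty":-0.011,"tz":0,"roll":1},{"tx":-0.037,"ty":-0.011,"tz":0,"roll":1},{"tx":0,"ty":0,"tz":0.037,"roll":0},{"tx":0,"ty":0,"tz":0.038,"roll":0},{"tx":0,"ty":0,"tz":0,"roll":0}], "gripper": 0.5, "grip_force": 8}}

```text
time_s: 1.58
tool_pos: [408.4, 312.2, 139.5]
tcp_rot: [-0.739, -3.05, 0.005]
contact_force: [0.3, 0.0, 0.3]
finger_gap: 47.2
grasp_force: 0.0
```

Emit:
{"method": "carry_out", "body": {"commands": [{"tx":0,"ty":0,"tz":0.02,"roll":0},{"tx":0,"ty":0,"tz":0.02,"roll":0},{"tx":0,"ty":0,"tz":0.017,"roll":0},{"tx":0,"ty":0,"tz":0,"roll":0}]}}

```text
time_s: 2.08
tool_pos: [409.3, 312.9, 84.3]
tcp_rot: [-0.739, -3.053, 0.001]
contact_force: [-0.0, -0.4, 0.3]
finger_gap: 47.1
grasp_force: 0.0
```

Emit:
{"method": "carry_out", "body": {"commands": [{"tx":0,"ty":0,"tz":0,"roll":0},{"tx":0,"ty":0,"tz":0,"roll":0},{"tx":0,"ty":0,"tz":0,"roll":0},{"tx":0,"ty":0,"tz":0,"roll":0},{"tx":0,"ty":0,"tz":0,"roll":0},{"tx":0,"ty":0,"tz":0,"roll":0}], "gripper": 0}}

```text
time_s: 2.82
tool_pos: [409.5, 313.1, 84.7]
tcp_rot: [0.74, 3.053, 0.001]
contact_force: [-1.1, 0.4, 3.7]
finger_gap: 14.4
grasp_force: 7.9
```

```bash
python3 - <<'E'
from h import *
o,R=st();p=np.array(o['tool_pos']);h=np.array([463.5,286.5]);d=p[:2]-h
r=np.hypot(*d);a=np.arctan2(d[1],d[0]);y=np.arctan2(R[1,1],R[0,1]);print(r,a,y+np.pi/2,o['contact_force'])
N=9;W=[]
for i in range(1,N+1):
    t=(3.74-a)*i/N; W.append((h[0]+r*np.cos(a+t),h[1]+r*np.sin(a+t),p[2],y+t))
print(plan(W))
E
```

```text
60.175963644689155 2.6841912518553968 2.6662678494533014 [-1.12808948  0.43620731  3.69709136]
9 [{"tx":-0.001,"ty":-0.007,"tz":-0,"roll":-6.7},{"tx":-0,"ty":-0.007,"tz":-0,"roll":-6.7},{"tx":-0.001,"ty":-0.007,"tz":-0,"roll":-6.8},{"tx":-0,"ty":-0.007,"tz":-0,"roll":-6.7},{"tx":-0.001,"ty":-0.007,"tz":-0,"roll":-6.7},{"tx":-0,"ty":-0.007,"tz":-0,"roll":-6.7},{"tx":-0.001,"ty":-0.007,"tz":-0,"roll":-6.8},{"tx":-0,"ty":-0.007,"tz":-0,"roll":-6.7},{"tx":-0.001,"ty":-0.007,"tz":-0,"roll":-6.7}]
(array([413.87599198, 252.90213929,  84.70251331]), np.float64(2.1513957201149743))
```

Emit:
{"method": "carry_out", "body": {"commands": [{"tx":-0.0005,"ty":-0.007,"tz":0,"roll":-6.7},{"tx":-0.0005,"ty":-0.007,"tz":0,"roll":-6.7},{"tx":-0.0005,"ty":-0.007,"tz":0,"roll":-6.7},{"tx":-0.0005,"ty":-0.007,"tz":0,"roll":-6.7},{"tx":-0.0005,"ty":-0.007,"tz":0,"roll":-6.7},{"tx":-0.0005,"ty":-0.007,"tz":0,"roll":-6.7},{"tx":-0.0005,"ty":-0.007,"tz":0,"roll":-6.7},{"tx":-0.0005,"ty":-0.007,"tz":0,"roll":-6.7},{"tx":0,"ty":0,"tz":0,"roll":0},{"tx":0,"ty":0,"tz":0,"roll":0}]}}

```text
time_s: 4.08
tool_pos: [411.0, 259.3, 84.8]
tcp_rot: [-0.715, 3.055, 0.001]
contact_force: [7.8, 4.2, -3.1]
finger_gap: 14.3
grasp_force: 8.0
```

Emit:
{"method": "carry_out", "body": {"commands": [{"tx":-0.0005,"ty":-0.004,"tz":0,"roll":-4},{"tx":0,"ty":-0.003,"tz":0,"roll":-3},{"tx":0,"ty":0,"tz":0,"roll":0},{"tx":0,"ty":0,"tz":0,"roll":0}]}}

```text
time_s: 4.58
tool_pos: [413.8, 254.7, 84.8]
tcp_rot: [-0.9, 3.007, 0.005]
contact_force: [1.1, 16.8, -2.6]
finger_gap: 13.9
grasp_force: 8.0
```

```bash
python3 - <<'E'
from h import *
o,R=st();p=np.array(o['tool_pos']);h=np.array([463.5,286.5]);d=p[:2]-h
y=np.arctan2(R[1,1],R[0,1]);print(np.hypot(*d),np.arctan2(d[1],d[0])%6.283,y+np.pi/2,o['wrist_torque'])
E
```

```text
59.000173755773694 3.7105469764600088 3.723500724305784 [ 3.05088959 -0.09880533 -0.1147584 ]
```

Emit:
{"method": "carry_out", "body": {"commands": [{"tx":0,"ty":-0.003,"tz":0,"roll":-2},{"tx":0,"ty":0,"tz":0,"roll":0},{"tx":0,"ty":0,"tz":0,"roll":0}]}}

```text
time_s: 4.95
tool_pos: [415.5, 252.6, 84.8]
tcp_rot: [-0.952, 2.99, 0.006]
contact_force: [0.5, 19.9, -3.6]
finger_gap: 20.1
grasp_force: 8.2
```

Emit:
{"method": "carry_out", "body": {"commands": [{"tx":0,"ty":0,"tz":0,"roll":0},{"tx":0,"ty":0,"tz":0,"roll":0},{"tx":0,"ty":0,"tz":-0.02,"roll":0},{"tx":0,"ty":0,"tz":-0.04,"roll":0},{"tx":0,"ty":0,"tz":-0.05,"roll":0},{"tx":0,"ty":0,"tz":-0.05,"roll":0},{"tx":0,"ty":0,"tz":-0.05,"roll":0},{"tx":0,"ty":0,"tz":0,"roll":0}], "gripper": 0.4}}

```text
time_s: 5.95
tool_pos: [415.9, 250.5, 297.7]
tcp_rot: [-0.952, 2.988, 0.001]
contact_force: [0.1, 0.7, -0.6]
finger_gap: 37.7
grasp_force: 0.0
```

```bash
python3 - <<'E'
from h import *
s=cap('scene','s3.png');t=cap('top','t3.png')
A=cv2.resize(s[180:270,350:450,::-1],(500,450),interpolation=cv2.INTER_CUBIC)
B=cv2.resize(t[215:305,185:245,::-1],(300,450),interpolation=cv2.INTER_CUBIC)
cv2.imwrite('pics/c4.png',cv2.convertScaleAbs(np.hstack([A,B]),alpha=1.5))
E
```

```text
(no output)
```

View pics/c4.png

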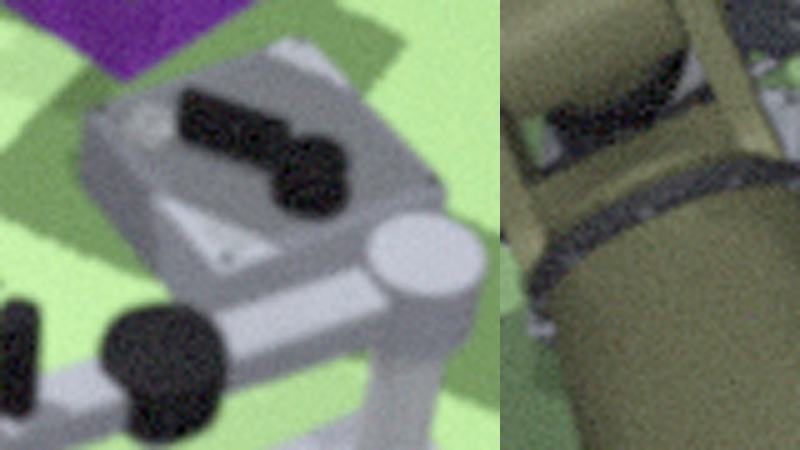

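The handle lies over the hasp and is firm against its stop. The drill arm is next.

```bash
python3 - <<'E'
from h import *
print(plan([(619.5,8.5,295,-0.07)]))
E
```

```text
13 [{"tx":-0.002,"ty":-0.024,"tz":-0,"roll":10},{"tx":-0.006,"ty":-0.024,"tz":-0,"roll":9.9},{"tx":-0.011,"ty":-0.022,"tz":-0,"roll":10},{"tx":-0.013,"ty":-0.02,"tz":-0,"roll":9.9},{"tx":-0.018,"ty":-0.017,"tz":-0,"roll":10},{"tx":-0.019,"ty":-0.014,"tz":-0.001,"roll":9.9},{"tx":-0.022,"ty":-0.011,"tz":0,"roll":10},{"tx":-0.024,"ty":-0.006,"tz":0,"roll":9.9},{"tx":-0.024,"ty":-0.002,"tz":0,"roll":10},{"tx":-0.024,"ty":0.002,"tz":0,"roll":9.9},{"tx":-0.024,"ty":0.006,"tz":-0,"roll":10},{"tx":-0.022,"ty":0.01,"tz":-0,"roll":9.9},{"tx":-0.02,"ty":0.014,"tz":-0,"roll":10}]
(array([619.87670588,   9.01171583, 294.76839209]), np.float64(-0.07074291610364133))
```

Emit:
{"method": "carry_out", "body": {"commands": [{"tx":-0.002,"ty":-0.024,"tz":0,"roll":10},{"tx":-0.006,"ty":-0.024,"tz":0,"roll":10},{"tx":-0.011,"ty":-0.022,"tz":0,"roll":10},{"tx":-0.013,"ty":-0.02,"tz":0,"roll":10},{"tx":-0.018,"ty":-0.017,"tz":0,"roll":10},{"tx":-0.019,"ty":-0.014,"tz":0,"roll":10},{"tx":-0.022,"ty":-0.011,"tz":0,"roll":10},{"tx":-0.024,"ty":-0.006,"tz":0,"roll":10},{"tx":-0.024,"ty":-0.002,"tz":0,"roll":10},{"tx":-0.024,"ty":0.002,"tz":0,"roll":10},{"tx":-0.024,"ty":0.006,"tz":0,"roll":10},{"tx":-0.022,"ty":0.01,"tz":0,"roll":10},{"tx":-0.02,"ty":0.014,"tz":0,"roll":10},{"tx":0,"ty":0,"tz":0,"roll":0}], "gripper": 0.7}}

```text
time_s: 7.8
tool_pos: [619.0, 7.2, 291.9]
tcp_rot: [-2.31, -2.126, 0.004]
contact_force: [0.1, 0.4, -0.1]
finger_gap: 65.5
grasp_force: 0.0
```

```bash
python3 - <<'E'
from h import *
plan([(619.5,8.5,250,-0.07),(619.5,8.5,208,-0.07,20)])
E
```

```text
5 [{"tx":0.001,"ty":0,"tz":0.021,"roll":-0.4},{"tx":0,"ty":0,"tz":0.021,"roll":-0.4},{"tx":0,"ty":0,"tz":0.014,"roll":0},{"tx":0,"ty":0,"tz":0.014,"roll":0},{"tx":0,"ty":0,"tz":0.014,"roll":0}]
```

Emit:
{"method": "carry_out", "body": {"commands": [{"tx":0.001,"ty":0,"tz":0.02,"roll":0},{"tx":0,"ty":0,"tz":0.02,"roll":0},{"tx":0,"ty":0,"tz":0.02,"roll":0},{"tx":0,"ty":0,"tz":0.012,"roll":0},{"tx":0,"ty":0,"tz":0.012,"roll":0},{"tx":0,"ty":0,"tz":0,"roll":0}]}}

```text
time_s: 8.55
tool_pos: [618.7, 9.4, 209.7]
tcp_rot: [-2.308, -2.13, 0.001]
contact_force: [-0.9, -0.9, -0.1]
finger_gap: 65.6
grasp_force: 0.0
```

Emit:
{"method": "carry_out", "body": {"commands": [{"tx":0,"ty":0,"tz":0,"roll":0},{"tx":0,"ty":0,"tz":0,"roll":0},{"tx":0,"ty":0,"tz":0,"roll":0},{"tx":0,"ty":0,"tz":0,"roll":0},{"tx":0,"ty":0,"tz":0,"roll":0},{"tx":0,"ty":0,"tz":0,"roll":0}], "gripper": 0, "grip_force": 10}}

```text
time_s: 9.3
tool_pos: [619.0, 9.3, 210.5]
tcp_rot: [2.309, 2.13, 0.0]
contact_force: [0.4, -0.5, 0.4]
finger_gap: 21.7
grasp_force: 10.0
```

```bash
cat > arc.py <<'E'
from h import *
import sys
h=np.array([634,222.]); A=float(sys.argv[1]); N=int(sys.argv[2])
o,R=st();p=np.array(o['tool_pos']);d=p[:2]-h
r=np.hypot(*d);a=np.arctan2(d[1],d[0]);y=np.arctan2(R[1,1],R[0,1]);print(r,a,y,o['contact_force'])
W=[(h[0]+r*np.cos(a+A*i/N),h[1]+r*np.sin(a+A*i/N),p[2],y+A*i/N) for i in range(1,N+1)]
print(plan(W))
E
python3 arc.py -1.38 16
```

```text
213.2491464153512 -1.6410670650374761 -0.08101246434529924 [ 0.42844283 -0.47697182  0.44199527]
16 [{"tx":0.001,"ty":-0.018,"tz":-0,"roll":4.9},{"tx":0,"ty":-0.019,"tz":-0,"roll":5},{"tx":0.001,"ty":-0.018,"tz":-0,"roll":4.9},{"tx":0,"ty":-0.018,"tz":-0,"roll":5},{"tx":0.001,"ty":-0.019,"tz":-0,"roll":4.9},{"tx":0.001,"ty":-0.018,"tz":-0,"roll":5},{"tx":0,"ty":-0.019,"tz":-0,"roll":4.9},{"tx":0.001,"ty":-0.018,"tz":-0,"roll":4.9},{"tx":0,"ty":-0.018,"tz":-0,"roll":5},{"tx":0.001,"ty":-0.019,"tz":-0,"roll":4.9},{"tx":0.001,"ty":-0.018,"tz":-0,"roll":5},{"tx":0,"ty":-0.018,"tz":-0,"roll":4.9},{"tx":0.001,"ty":-0.019,"tz":-0,"roll":4.9},{"tx":0,"ty":-0.018,"tz":-0,"roll":5},{"tx":0.001,"ty":-0.019,"tz":-0,"roll":4.9},{"tx":0,"ty":-0.018,"tz":-0,"roll":5}]
(array([421.80710413, 196.33129428, 210.52623662]), np.float64(-1.4615679026728137))
```

Emit:
{"method": "carry_out", "body": {"commands": [{"tx":0.001,"ty":-0.018,"tz":0,"roll":5},{"tx":0.0005,"ty":-0.0185,"tz":0,"roll":5},{"tx":0.001,"ty":-0.0185,"tz":0,"roll":5},{"tx":0.0005,"ty":-0.0185,"tz":0,"roll":5},{"tx":0.001,"ty":-0.0185,"tz":0,"roll":5},{"tx":0.0005,"ty":-0.0185,"tz":0,"roll":5},{"tx":0.001,"ty":-0.0185,"tz":0,"roll":5},{"tx":0.0005,"ty":-0.0185,"tz":0,"roll":5}]}}

```text
time_s: 10.3
tool_pos: [486.4, 68.9, 210.5]
tcp_rot: [2.9, 1.206, -0.002]
contact_force: [-0.3, -2.9, -0.7]
finger_gap: 22.1
grasp_force: 10.0
```

```bash
python3 arc.py -0.67 8
```

```text
212.6115794212876 -2.3379555502952227 -0.7824936620319244 [-0.25031646 -2.85854241 -0.66694742]
8 [{"tx":0,"ty":-0.018,"tz":-0,"roll":4.8},{"tx":0.001,"ty":-0.018,"tz":-0,"roll":4.8},{"tx":0,"ty":-0.017,"tz":-0,"roll":4.8},{"tx":0.001,"ty":-0.018,"tz":-0,"roll":4.8},{"tx":0,"ty":-0.018,"tz":-0,"roll":4.8},{"tx":0.001,"ty":-0.018,"tz":-0,"roll":4.8},{"tx":0,"ty":-0.018,"tz":-0,"roll":4.8},{"tx":0.001,"ty":-0.017,"tz":-0,"roll":4.8}]
(array([423.58135663, 193.2594149 , 210.46150374]), np.float64(-1.4527000947977464))
```

Emit:
{"method": "carry_out", "body": {"commands": [{"tx":0.0005,"ty":-0.018,"tz":0,"roll":4.8},{"tx":0.001,"ty":-0.018,"tz":0,"roll":4.8},{"tx":0.0005,"ty":-0.018,"tz":0,"roll":4.8},{"tx":0.001,"ty":-0.018,"tz":0,"roll":4.8},{"tx":0.0005,"ty":-0.018,"tz":0,"roll":4.8},{"tx":0.001,"ty":-0.018,"tz":0,"roll":4.8},{"tx":0.0005,"ty":-0.018,"tz":0,"roll":4.8},{"tx":0.001,"ty":-0.015,"tz":0,"roll":4},{"tx":0,"ty":0,"tz":0,"roll":0},{"tx":0,"ty":0,"tz":0,"roll":0},{"tx":0,"ty":0,"tz":0,"roll":0}]}}

```text
time_s: 11.68
tool_pos: [424.4, 193.5, 210.4]
tcp_rot: [-3.134, -0.213, 0.004]
contact_force: [-9.7, -0.8, 5.2]
finger_gap: 22.0
grasp_force: 10.0
```

Emit:
{"method": "carry_out", "body": {"commands": [{"tx":0,"ty":0,"tz":0,"roll":0},{"tx":0,"ty":0,"tz":0,"roll":0},{"tx":0,"ty":0,"tz":0,"roll":0},{"tx":0,"ty":0,"tz":-0.03,"roll":0},{"tx":0,"ty":0,"tz":-0.05,"roll":0},{"tx":0,"ty":0,"tz":-0.03,"roll":0},{"tx":0,"ty":0,"tz":0,"roll":0}], "gripper": 0.7}}

```text
time_s: 12.55
tool_pos: [426.0, 193.6, 322.3]
tcp_rot: [-3.133, -0.212, -0.006]
contact_force: [0.7, -0.5, -0.3]
finger_gap: 66.1
grasp_force: 0.0
```

```bash
python3 - <<'E'
from h import *
o,R=st();print(o['tool_pos'],np.arctan2(R[1,1],R[0,1]),o['joint_pos'])
t=cap('top','t4.png');s=cap('scene','s4.png')
A=cv2.resize(t[150:250,225:325,::-1],(400,400),interpolation=cv2.INTER_CUBIC)
B=cv2.resize(s[225:325,335:435,::-1],(400,400),interpolation=cv2.INTER_CUBIC)
cv2.imwrite('pics/c5.png',np.hstack([A,B]))
E
```

```text
[426.03043268 193.56171404 322.3115213 ] -1.43541377459636 [ 3.48168084e-01  4.85201349e-02  1.57169543e+00 -1.40633139e-05
  1.51752708e+00  1.78358409e+00]
```

View pics/c5.png

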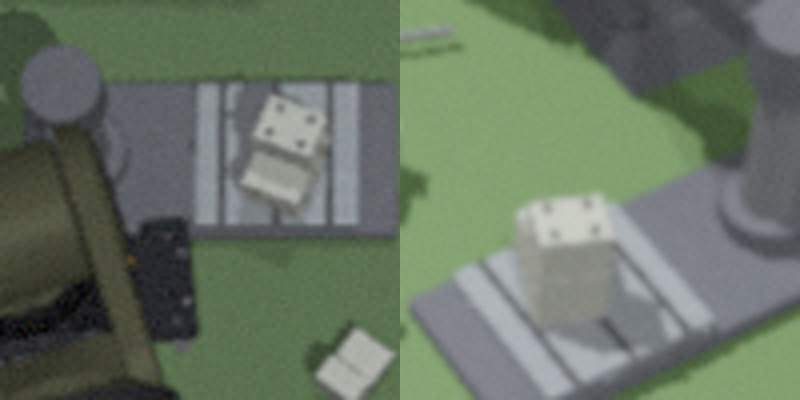

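The arm is clear of the bed. The building's tower top has holes at crop (280,108), (312,121), (303,146) and (270,131), and its low end points toward (270,190).

```bash
python3 - <<'E'
from h import *
np.set_printoptions(precision=2,suppress=True)
c=lambda q:[(225+u/4-.375,150+v/4-.375) for u,v in q]
D=px2w('top',c([(280,108),(312,121),(303,146),(270,131)]),100)[:,:2]
C=px2w('top',c([(270,95),(328,120),(318,158),(254,137)]),100)[:,:2]
L=px2w('top',c([(242,180),(298,207)]),65)[:,:2]
for Q in(D,C):
    yv=(Q[0]-Q[1])+(Q[3]-Q[2]); xv=(Q[0]-Q[3])+(Q[1]-Q[2]); print(Q.mean(0),np.arctan2(yv[1],yv[0]),np.arctan2(xv[1],xv[0]),np.linalg.norm(yv)/2,np.linalg.norm(xv)/2)
print(L,L.mean(0),np.arctan2(*(L[0]-L[1])[::-1]))
s=lambda q:[(335+u/4-.375,225+v/4-.375) for u,v in q]
print('scene',px2w('scene',s([(548,206),(592,199),(599,225),(551,232)])-np.array([100,0]),100).mean(0))
bed=px2w('top',c([(195,85),(360,84),(360,226),(195,226)]),25);print(bed,bed.mean(0))
E
```

```text
[636.34  69.63] 1.1699098170486564 -0.33282661809654746 25.385959345890317 19.028416941981842
[635.65  68.74] 1.2171573731175716 -0.27205005189809645 46.67604645945082 31.07257378162051
[[606.33 105.34]
 [586.98  64.37]] [596.65  84.86] 1.1295847753037338
scene [632.56  70.94 100.  ]
[[691.15 145.36  25.  ]
 [694.56  22.3   25.  ]
 [584.77  19.8   25.  ]
 [582.15 141.15  25.  ]] [638.16  82.15  25.  ]
```

```bash
python3 - <<'E'
from h import *
print(plan([(626,73.5,322,-1.95),(626,73.5,130,-1.95),(626,73.5,62,-1.95,20)]))
E
```

```text
15 [{"tx":0.03,"ty":0.024,"tz":-0,"roll":4.9},{"tx":0.033,"ty":0.022,"tz":-0.001,"roll":4.9},{"tx":0.034,"ty":0.019,"tz":-0,"roll":4.9},{"tx":0.036,"ty":0.015,"tz":-0.001,"roll":5},{"tx":0.036,"ty":0.013,"tz":0,"roll":4.9},{"tx":0.038,"ty":0.009,"tz":-0,"roll":4.9},{"tx":0,"ty":0,"tz":0.038,"roll":-0},{"tx":0,"ty":0,"tz":0.039,"roll":-0},{"tx":0,"ty":0,"tz":0.038,"roll":-0},{"tx":0,"ty":0,"tz":0.038,"roll":-0},{"tx":0,"ty":0,"tz":0.039,"roll":-0},{"tx":0,"ty":0,"tz":0.017,"roll":-0},{"tx":0,"ty":0,"tz":0.017,"roll":-0},{"tx":0,"ty":0,"tz":0.017,"roll":-0},{"tx":0,"ty":0,"tz":0.017,"roll":-0}]
(array([625.87363503,  74.01437338,  61.6110041 ]), np.float64(-1.9502541337881687))
```

Emit:
{"method": "carry_out", "body": {"commands": [{"tx":0.03,"ty":0.024,"tz":0,"roll":5},{"tx":0.033,"ty":0.022,"tz":0,"roll":5},{"tx":0.034,"ty":0.019,"tz":0,"roll":5},{"tx":0.036,"ty":0.015,"tz":0,"roll":5},{"tx":0.036,"ty":0.013,"tz":0,"roll":5},{"tx":0.038,"ty":0.009,"tz":0,"roll":4.5},{"tx":0,"ty":0,"tz":0.04,"roll":0},{"tx":0,"ty":0,"tz":0.04,"roll":0},{"tx":0,"ty":0,"tz":0.04,"roll":0},{"tx":0,"ty":0,"tz":0.04,"roll":0},{"tx":0,"ty":0,"tz":0.03,"roll":0},{"tx":0,"ty":0,"tz":0,"roll":0}], "gripper": 1}}

```text
time_s: 14.15
tool_pos: [623.9, 73.2, 127.1]
tcp_rot: [3.084, -0.592, -0.009]
contact_force: [0.3, 0.4, -0.5]
finger_gap: 94.1
grasp_force: 0.0
```

```bash
python3 - <<'E'
from h import *
print(plan([(626,73.5,62,-1.95,20)]))
E
```

```text
4 [{"tx":0,"ty":-0,"tz":0.016,"roll":-0},{"tx":0.001,"ty":-0.001,"tz":0.017,"roll":-0},{"tx":0,"ty":0,"tz":0.016,"roll":-0},{"tx":0.001,"ty":-0,"tz":0.016,"roll":-0}]
(array([626.16031541,  73.40025366,  62.07092246]), np.float64(-1.9502935192515838))
```

Emit:
{"method": "carry_out", "body": {"commands": [{"tx":0,"ty":0,"tz":0.018,"roll":0},{"tx":0.001,"ty":0,"tz":0.017,"roll":0},{"tx":0,"ty":0,"tz":0.016,"roll":0},{"tx":0.001,"ty":0,"tz":0.014,"roll":0},{"tx":0,"ty":0,"tz":0,"roll":0}]}}

```text
time_s: 14.78
tool_pos: [627.0, 72.5, 64.2]
tcp_rot: [3.085, -0.592, -0.003]
contact_force: [0.5, -1.0, 1.0]
finger_gap: 94.0
grasp_force: 0.0
```

Emit:
{"method": "carry_out", "body": {"commands": [{"tx":0,"ty":0,"tz":0,"roll":0},{"tx":0,"ty":0,"tz":0,"roll":0},{"tx":0,"ty":0,"tz":0,"roll":0},{"tx":0,"ty":0,"tz":0,"roll":0},{"tx":0,"ty":0,"tz":0,"roll":0},{"tx":0,"ty":0,"tz":0,"roll":0},{"tx":0,"ty":0,"tz":0,"roll":0}], "gripper": 0, "grip_force": 20}}

```text
time_s: 15.65
tool_pos: [627.4, 72.6, 65.5]
tcp_rot: [3.085, -0.592, -0.0]
contact_force: [-0.4, -0.6, 0.6]
finger_gap: 44.0
grasp_force: 19.9
```

```bash
python3 - <<'E'
from h import *
o,R=st();p=o['tool_pos'];y=np.arctan2(R[1,1],R[0,1]);print(p,y)
s=cap('scene','s5.png');cap('top','t5.png')
cv2.imwrite('pics/c6.png',cv2.resize(s[225:325,335:435,::-1],(600,600),interpolation=cv2.INTER_CUBIC))
E
```

```text
[627.41576926  72.55738697  65.47796666] -1.9502435975412413
```

View pics/c6.png

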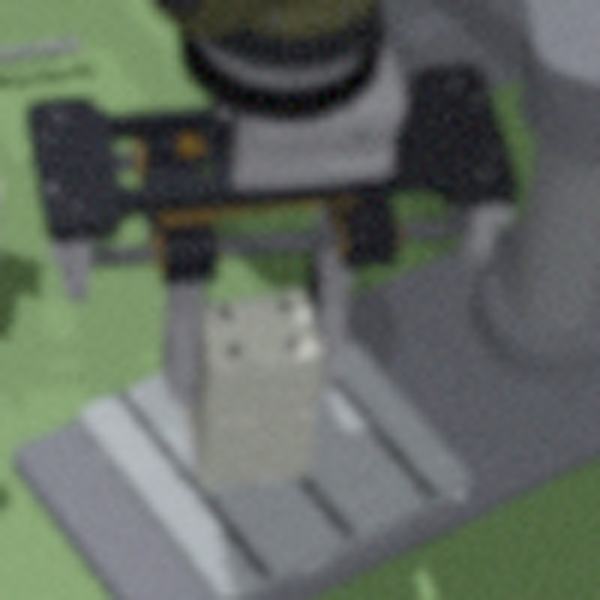

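```bash
python3 - <<'E'
from h import *
print(plan([(627.4,72.6,120,-1.95,20),(627.4,72.6,195,-1.95),(451,-365.4,195,-1.49)]))
E
```

```text
17 [{"tx":-0,"ty":-0,"tz":-0.018,"roll":-0},{"tx":-0,"ty":-0,"tz":-0.018,"roll":-0},{"tx":-0,"ty":-0,"tz":-0.018,"roll":-0},{"tx":-0,"ty":-0,"tz":-0.038,"roll":-0},{"tx":-0,"ty":-0,"tz":-0.037,"roll":-0},{"tx":-0,"ty":0.039,"tz":-0,"roll":-2.2},{"tx":-0.002,"ty":0.04,"tz":-0,"roll":-2.2},{"tx":-0.003,"ty":0.039,"tz":-0,"roll":-2.2},{"tx":-0.005,"ty":0.039,"tz":-0,"roll":-2.2},{"tx":-0.006,"ty":0.039,"tz":-0,"roll":-2.2},{"tx":-0.007,"ty":0.038,"tz":-0,"roll":-2.2},{"tx":-0.01,"ty":0.039,"tz":-0,"roll":-2.2},{"tx":-0.01,"ty":0.038,"tz":-0,"roll":-2.2},{"tx":-0.012,"ty":0.037,"tz":-0,"roll":-2.2},{"tx":-0.014,"ty":0.037,"tz":-0,"roll":-2.2},{"tx":-0.014,"ty":0.036,"tz":-0,"roll":-2.2},{"tx":-0.017,"ty":0.036,"tz":-0,"roll":-2.2}]
(array([ 450.71997755, -365.09886235,  194.5151196 ]), np.float64(-1.4894664347545126))
```

Emit:
{"method": "carry_out", "body": {"commands": [{"tx":0,"ty":0,"tz":-0.018,"roll":0},{"tx":0,"ty":0,"tz":-0.018,"roll":0},{"tx":0,"ty":0,"tz":-0.018,"roll":0},{"tx":0,"ty":0,"tz":-0.038,"roll":0},{"tx":0,"ty":0,"tz":-0.038,"roll":0},{"tx":0,"ty":0.039,"tz":0,"roll":-2.2},{"tx":-0.002,"ty":0.04,"tz":0,"roll":-2.2},{"tx":-0.003,"ty":0.039,"tz":0,"roll":-2.2},{"tx":-0.005,"ty":0.039,"tz":0,"roll":-2.2},{"tx":-0.006,"ty":0.039,"tz":0,"roll":-2.2},{"tx":-0.007,"ty":0.038,"tz":0,"roll":-2.2},{"tx":-0.01,"ty":0.039,"tz":0,"roll":-2.2},{"tx":-0.01,"ty":0.038,"tz":0,"roll":-2.2},{"tx":-0.012,"ty":0.037,"tz":0,"roll":-2.2},{"tx":-0.014,"ty":0.037,"tz":0,"roll":-2.2},{"tx":-0.014,"ty":0.036,"tz":0,"roll":-2.2},{"tx":-0.017,"ty":0.036,"tz":0,"roll":-2.2},{"tx":0,"ty":0,"tz":0,"roll":0}]}}

```text
time_s: 18.0
tool_pos: [449.7, -367.0, 196.3]
tcp_rot: [3.138, 0.124, 0.001]
contact_force: [0.0, -0.2, -2.1]
finger_gap: 44.0
grasp_force: 19.9
```

```bash
python3 - <<'E'
from h import *
print(st()[0]['tool_pos'])
print(plan([(451,-365.4,100,-1.49),(451,-365.4,65,-1.49,12)]))
E
```

```text
[ 449.66958284 -366.95551629  196.33041334]
6 [{"tx":0,"ty":-0,"tz":0.032,"roll":-0},{"tx":0.001,"ty":-0.001,"tz":0.032,"roll":-0.1},{"tx":0,"ty":-0,"tz":0.032,"roll":-0},{"tx":0,"ty":-0,"tz":0.012,"roll":-0},{"tx":0,"ty":-0,"tz":0.012,"roll":-0},{"tx":0,"ty":-0,"tz":0.011,"roll":-0}]
(array([ 450.58781581, -365.8799475 ,   65.33041334]), np.float64(-1.4903017175999458))
```

Emit:
{"method": "carry_out", "body": {"commands": [{"tx":0,"ty":0,"tz":0.032,"roll":0},{"tx":0.001,"ty":-0.001,"tz":0.032,"roll":0},{"tx":0,"ty":0,"tz":0.032,"roll":0},{"tx":0,"ty":0,"tz":0.013,"roll":0},{"tx":0,"ty":0,"tz":0.012,"roll":0},{"tx":0,"ty":0,"tz":0.007,"roll":0},{"tx":0,"ty":0,"tz":0,"roll":0},{"tx":0,"ty":0,"tz":0,"roll":0},{"tx":0,"ty":0,"tz":0,"roll":0}]}}

```text
time_s: 19.12
tool_pos: [451.8, -364.2, 68.0]
tcp_rot: [3.138, 0.128, 0.001]
contact_force: [-0.4, -0.4, -1.8]
finger_gap: 44.2
grasp_force: 19.9
```

```bash
python3 - <<'E'
from h import *
o,R=st();print(o['tool_pos'],np.arctan2(R[1,1],R[0,1]))
s=cap('scene','s6.png');t=cap('top','t6.png')
A=cv2.resize(t[190:290,390:490,::-1],(400,400),interpolation=cv2.INTER_CUBIC)
B=cv2.resize(s[250:350,140:240,::-1],(400,400),interpolation=cv2.INTER_CUBIC)
cv2.imwrite('pics/c7.png',np.hstack([A,B]))
E
```

```text
[ 451.7885233  -364.16398197   67.96505077] -1.4895007448226352
```

View pics/c7.png

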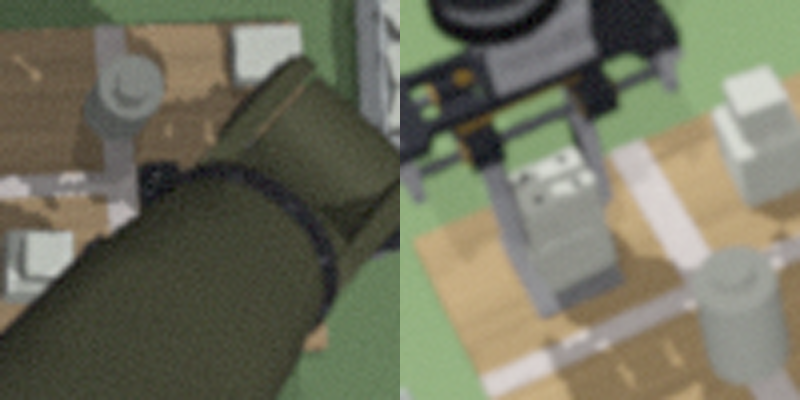

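```bash
python3 - <<'E'
from h import *
np.set_printoptions(precision=1,suppress=True)
o,R=st();p=np.array(o['tool_pos']);a=np.arctan2(R[1,1],R[0,1])+np.pi/2
x=np.array([np.cos(a),np.sin(a),0]);y=np.array([-x[1],x[0],0]);z=np.array([0,0,1])
c=p-4.3*x;c[2]=p[2]-65.5+25
pc=[447.2,-365.7,15]
b=0.08;px=np.array([np.cos(b),np.sin(b),0]);py=np.array([-px[1],px[0],0])
f=lambda P:(w2px('scene',P)-[140,250])*4+[400,0]+1.5
print('front top',f([c+30*x-22*y+75*z,c+30*x+22*y+75*z]),'back top',f([c-4*x-22*y+75*z,c-4*x+22*y+75*z]),'front bot',f([c+30*x-22*y,c+30*x+22*y]))
print('plot',f([pc+36*px-28*py,pc+36*px+28*py,pc-36*px+28*py]))
s=cv2.imread('pics/s6.png')[260:335,155:210]
B=cv2.resize(s,None,fx=10,fy=10,interpolation=cv2.INTER_CUBIC)
B=cv2.convertScaleAbs(B,alpha=1.3)
g=lambda P:((w2px('scene',P)-[155,260])*10+4.5).astype(int)
for q in([c+30*x-22*y+75*z,c+30*x+22*y+75*z,c-4*x+22*y+75*z,c-4*x-22*y+75*z],[c+30*x-22*y,c+30*x+22*y]):
    cv2.polylines(B,[g(q)],True,(0,0,255),1)
cv2.polylines(B,[g([pc+36*px-28*py,pc+36*px+28*py,pc-36*px+28*py,pc-36*px-28*py])],True,(255,255,0),1)
cv2.imwrite('pics/c8.png',B[:600])
E
```

```text
front top [[526.4 216.1]
 [596.6 184.5]] back top [[504.2 177.2]
 [573.4 146.5]] front bot [[550.3 296.1]
 [617.5 265. ]]
plot [[546.6 320.2]
 [631.8 280.7]
 [584.4 202. ]]
```

View pics/c8.png

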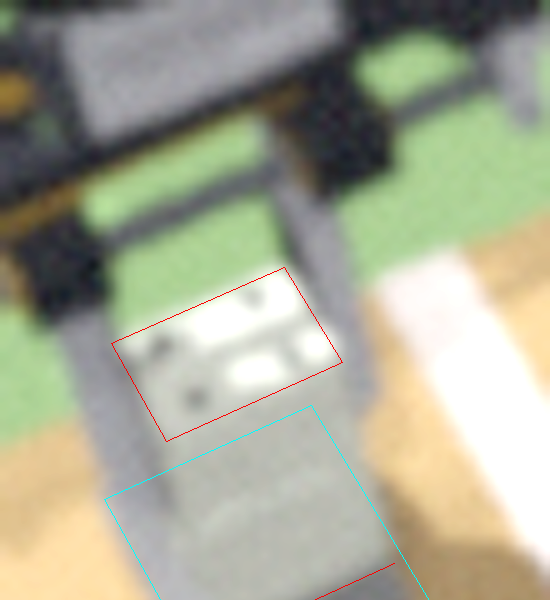

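The overlay matches: the building is gripped square and sits within about 1 mm of the plot centre. Now I'll lower it gently.

Emit:
{"method": "carry_out", "body": {"commands": [{"tx":0,"ty":0.001,"tz":0.004,"roll":0},{"tx":0,"ty":0,"tz":0.004,"roll":0},{"tx":0,"ty":0,"tz":0.002,"roll":0},{"tx":0,"ty":0,"tz":0,"roll":0},{"tx":0,"ty":0,"tz":0,"roll":0},{"tx":0,"ty":0,"tz":0,"roll":0}]}}

```text
time_s: 19.98
tool_pos: [451.7, -365.0, 57.6]
tcp_rot: [3.139, 0.128, 0.0]
contact_force: [-0.5, -0.4, -1.4]
finger_gap: 44.5
grasp_force: 19.9
```

Emit:
{"method": "carry_out", "body": {"commands": [{"tx":0,"ty":0,"tz":0.001,"roll":0},{"tx":0,"ty":0,"tz":0.001,"roll":0},{"tx":0,"ty":0,"tz":0,"roll":0},{"tx":0,"ty":0,"tz":0,"roll":0},{"tx":0,"ty":0,"tz":0,"roll":0}]}}

```text
time_s: 20.6
tool_pos: [451.7, -365.0, 55.5]
tcp_rot: [3.139, 0.128, 0.0]
contact_force: [0.0, -0.3, -0.2]
finger_gap: 43.9
grasp_force: 19.9
```

Emit:
{"method": "carry_out", "body": {"commands": [{"tx":0,"ty":0,"tz":0.001,"roll":0},{"tx":0,"ty":0,"tz":0,"roll":0},{"tx":0,"ty":0,"tz":0,"roll":0}]}}

```text
time_s: 20.98
tool_pos: [451.8, -365.0, 55.4]
tcp_rot: [3.139, 0.128, 0.0]
contact_force: [-4.2, 3.2, 11.1]
finger_gap: 44.0
grasp_force: 19.9
```

Emit:
{"method": "carry_out", "body": {"commands": [{"tx":0,"ty":0,"tz":0,"roll":0},{"tx":0,"ty":0,"tz":0,"roll":0},{"tx":0,"ty":0,"tz":0,"roll":0},{"tx":0,"ty":0,"tz":0,"roll":0},{"tx":0,"ty":0,"tz":-0.02,"roll":0},{"tx":0,"ty":0,"tz":-0.04,"roll":0},{"tx":0,"ty":0,"tz":-0.05,"roll":0},{"tx":0,"ty":0,"tz":-0.05,"roll":0},{"tx":0,"ty":0,"tz":-0.05,"roll":0},{"tx":0,"ty":0,"tz":-0.05,"roll":0},{"tx":0,"ty":0,"tz":0,"roll":0}], "gripper": 0.8}}

```text
time_s: 22.35
tool_pos: [452.3, -365.5, 318.4]
tcp_rot: [3.134, 0.128, 0.007]
contact_force: [-0.2, 0.2, 0.7]
finger_gap: 75.2
grasp_force: 0.0
```

```bash
python3 - <<'E'
from h import *
np.set_printoptions(precision=1,suppress=True)
a=-1.4895+np.pi/2
x=np.array([np.cos(a),np.sin(a),0]);y=np.array([-x[1],x[0],0]);z=np.array([0,0,1])
s=cap('scene','s7.png')
c=np.array([447.4,-365.3,15])
# compare edges: maximise gradient along predicted outline over (dx,dy)
g=cv2.cvtColor(s,cv2.COLOR_RGB2GRAY).astype(np.float32);G=cv2.GaussianBlur(g,(0,0),1);M=np.hypot(cv2.Sobel(G,5,1,0),cv2.Sobel(G,5,0,1))
def seg(p,q):return [p+(q-p)*t for t in np.linspace(0.05,.95,25)]
def sc(dx,dy,da):
    X=x*np.cos(da)+y*np.sin(da);Y=np.cross(z,X);C=c+dx*X+dy*Y
    k=lambda i,j,h:C+i*X+j*Y+h*z
    P=seg(k(30,-22,0),k(30,22,0))+seg(k(30,-22,0),k(30,-22,75))+seg(k(30,22,0),k(30,22,75))+seg(k(-4,-22,75),k(-4,22,75))+seg(k(30,22,75),k(-4,22,75))+seg(k(30,-22,75),k(-4,-22,75))
    u=w2px('scene',P).astype(np.float32);return cv2.remap(M,u[None,:,0].copy(),u[None,:,1].copy(),1).mean()
print(sc(0,0,0),max((sc(dx,dy,da),dx,dy,da) for dx in range(-12,13) for dy in range(-10,11) for da in(-.1,-.05,0,.05,.1)))
E
cat > /dev/null; python3 -c "
import sys;sys.path.insert(0,'.')
from h import *
plan([(424.5,193.5,300,-1.435)])"
```

```text
70.34436 (np.float32(72.56802), -1, 0, 0.05)
14 [{"tx":0.001,"ty":-0.04,"tz":0.001,"roll":-0.2},{"tx":0.002,"ty":-0.04,"tz":0.001,"roll":-0.2},{"tx":0.001,"ty":-0.04,"tz":0.001,"roll":-0.3},{"tx":0.002,"ty":-0.04,"tz":0.001,"roll":-0.2},{"tx":0.002,"ty":-0.04,"tz":0.002,"roll":-0.2},{"tx":0.002,"ty":-0.04,"tz":0.001,"roll":-0.2},{"tx":0.002,"ty":-0.039,"tz":0.001,"roll":-0.3},{"tx":0.003,"ty":-0.04,"tz":0.001,"roll":-0.2},{"tx":0.002,"ty":-0.04,"tz":0.001,"roll":-0.2},{"tx":0.003,"ty":-0.04,"tz":0.001,"roll":-0.2},{"tx":0.003,"ty":-0.04,"tz":0.001,"roll":-0.2},{"tx":0.003,"ty":-0.04,"tz":0.001,"roll":-0.3},{"tx":0.003,"ty":-0.04,"tz":0.002,"roll":-0.2},{"tx":0.003,"ty":-0.039,"tz":0.001,"roll":-0.2}]
```

The building stands on the plot within about 1 mm. Now back to the drill grip.

Emit:
{"method": "carry_out", "body": {"commands": [{"tx":0.002,"ty":-0.04,"tz":0.001,"roll":0},{"tx":0.002,"ty":-0.04,"tz":0.001,"roll":0},{"tx":0.002,"ty":-0.04,"tz":0.001,"roll":0},{"tx":0.002,"ty":-0.04,"tz":0.001,"roll":0},{"tx":0.002,"ty":-0.04,"tz":0.001,"roll":0},{"tx":0.002,"ty":-0.04,"tz":0.001,"roll":0},{"tx":0.002,"ty":-0.04,"tz":0.001,"roll":0},{"tx":0.002,"ty":-0.04,"tz":0.001,"roll":0},{"tx":0.002,"ty":-0.04,"tz":0.001,"roll":0},{"tx":0.002,"ty":-0.04,"tz":0.001,"roll":0},{"tx":0.002,"ty":-0.04,"tz":0.001,"roll":0},{"tx":0.002,"ty":-0.04,"tz":0.001,"roll":0},{"tx":0.002,"ty":-0.04,"tz":0.001,"roll":0},{"tx":0.002,"ty":-0.039,"tz":0.001,"roll":-3},{"tx":0,"ty":0,"tz":0,"roll":0}], "gripper": 0.7}}

```text
time_s: 24.28
tool_pos: [433.5, 196.0, 298.7]
tcp_rot: [3.134, 0.215, -0.005]
contact_force: [-0.2, -0.3, 0.6]
finger_gap: 65.9
grasp_force: 0.0
```

```bash
python3 - <<'E'
from h import *
print(plan([(424.5,193.5,250,-1.435),(424.5,193.5,210,-1.435,20)]))
E
```

```text
4 [{"tx":-0.005,"ty":0.001,"tz":0.024,"roll":0},{"tx":-0.004,"ty":0,"tz":0.025,"roll":0.1},{"tx":-0,"ty":0,"tz":0.02,"roll":-0},{"tx":-0,"ty":0,"tz":0.02,"roll":-0}]
(array([424.67789848, 193.82192309, 209.65823816]), np.float64(-1.4354792630869988))
```

Emit:
{"method": "carry_out", "body": {"commands": [{"tx":-0.005,"ty":0.001,"tz":0.02,"roll":0},{"tx":-0.004,"ty":0.001,"tz":0.02,"roll":0},{"tx":0,"ty":0,"tz":0.02,"roll":0},{"tx":0,"ty":0,"tz":0.015,"roll":0},{"tx":0,"ty":0,"tz":0.014,"roll":0},{"tx":0,"ty":0,"tz":0,"roll":0}]}}

```text
time_s: 25.02
tool_pos: [425.3, 191.0, 210.5]
tcp_rot: [3.134, 0.209, -0.003]
contact_force: [0.8, 0.2, 0.6]
finger_gap: 65.7
grasp_force: 0.0
```

Emit:
{"method": "carry_out", "body": {"commands": [{"tx":0,"ty":0,"tz":0,"roll":0},{"tx":0,"ty":0,"tz":0,"roll":0},{"tx":0,"ty":0,"tz":0,"roll":0},{"tx":0,"ty":0,"tz":0,"roll":0},{"tx":0,"ty":0,"tz":0,"roll":0},{"tx":0,"ty":0,"tz":0,"roll":0}], "gripper": 0, "grip_force": 10}}

```text
time_s: 25.78
tool_pos: [425.5, 191.3, 211.5]
tcp_rot: [-3.134, -0.21, 0.0]
contact_force: [-1.7, 1.3, 0.8]
finger_gap: 21.6
grasp_force: 10.0
```

```bash
python3 arc.py 1.37 16
```

```text
210.72358505116028 -2.9956027447054825 -1.4370630646307831 [-1.68832498  1.32249018  0.81747872]
16 [{"tx":0.001,"ty":0.018,"tz":-0,"roll":-4.9},{"tx":0.001,"ty":0.018,"tz":-0,"roll":-4.9},{"tx":0.001,"ty":0.018,"tz":-0,"roll":-4.9},{"tx":0.001,"ty":0.018,"tz":-0,"roll":-4.9},{"tx":0.001,"ty":0.018,"tz":-0,"roll":-4.9},{"tx":0.001,"ty":0.018,"tz":-0,"roll":-4.9},{"tx":0.001,"ty":0.018,"tz":-0,"roll":-4.9},{"tx":0.001,"ty":0.018,"tz":-0,"roll":-4.9},{"tx":0.001,"ty":0.018,"tz":-0,"roll":-5},{"tx":0.001,"ty":0.018,"tz":-0,"roll":-4.9},{"tx":0.001,"ty":0.018,"tz":-0,"roll":-4.9},{"tx":0.001,"ty":0.018,"tz":-0,"roll":-4.9},{"tx":0.001,"ty":0.018,"tz":-0,"roll":-4.9},{"tx":0.001,"ty":0.018,"tz":-0,"roll":-4.9},{"tx":0.001,"ty":0.018,"tz":-0,"roll":-4.9},{"tx":0.001,"ty":0.018,"tz":-0,"roll":-4.9}]
(array([622.39914778,  11.79154288, 211.52146779]), np.float64(-0.06697960181523432))
```

Emit:
{"method": "carry_out", "body": {"commands": [{"tx":0.001,"ty":0.018,"tz":0,"roll":-4.9},{"tx":0.0005,"ty":0.018,"tz":0,"roll":-4.9},{"tx":0.001,"ty":0.018,"tz":0,"roll":-4.9},{"tx":0.0005,"ty":0.018,"tz":0,"roll":-4.9},{"tx":0.001,"ty":0.018,"tz":0,"roll":-4.9},{"tx":0.0005,"ty":0.018,"tz":0,"roll":-4.9},{"tx":0.001,"ty":0.018,"tz":0,"roll":-4.9},{"tx":0.0005,"ty":0.018,"tz":0,"roll":-4.9},{"tx":0.001,"ty":0.018,"tz":0,"roll":-4.9},{"tx":0.0005,"ty":0.018,"tz":0,"roll":-4.9}]}}

```text
time_s: 27.02
tool_pos: [519.4, 43.7, 211.6]
tcp_rot: [-2.762, -1.495, -0.004]
contact_force: [4.9, 12.5, -0.0]
finger_gap: 21.3
grasp_force: 10.0
```

```bash
python3 arc.py 0.52 7
```

```text
211.97161767568838 -2.1421101338074386 -0.5787842660139771 [ 4.88088626 12.53008385 -0.01923442]
7 [{"tx":0.001,"ty":0.016,"tz":-0,"roll":-4.3},{"tx":0,"ty":0.015,"tz":-0,"roll":-4.2},{"tx":0.001,"ty":0.016,"tz":-0,"roll":-4.3},{"tx":0.001,"ty":0.016,"tz":-0,"roll":-4.2},{"tx":0,"ty":0.016,"tz":-0,"roll":-4.3},{"tx":0.001,"ty":0.015,"tz":-0,"roll":-4.2},{"tx":0.001,"ty":0.016,"tz":-0,"roll":-4.3}]
(array([623.00619458,  10.43830781, 211.62347982]), np.float64(-0.05867614891966699))
```

Emit:
{"method": "carry_out", "body": {"commands": [{"tx":0.002,"ty":0.016,"tz":0,"roll":-4.3},{"tx":0.0015,"ty":0.016,"tz":0,"roll":-4.3},{"tx":0.001,"ty":0.016,"tz":0,"roll":-4.3},{"tx":0.001,"ty":0.016,"tz":0,"roll":-4.3},{"tx":0.001,"ty":0.016,"tz":0,"roll":-4.3},{"tx":0.0005,"ty":0.015,"tz":0,"roll":-4.3},{"tx":0,"ty":0,"tz":0,"roll":0},{"tx":0,"ty":0,"tz":0,"roll":0}]}}

```text
time_s: 28.02
tool_pos: [608.6, 11.5, 211.5]
tcp_rot: [2.362, 2.068, -0.002]
contact_force: [0.2, -8.9, 1.0]
finger_gap: 22.0
grasp_force: 10.0
```

```bash
python3 arc.py 0.15 6
```

```text
212.00714347972215 -1.6907333151407895 -0.13251036738111724 [ 0.15104959 -8.92754861  0.99154686]
6 [{"tx":0,"ty":0.005,"tz":-0,"roll":-1.4},{"tx":0,"ty":0.006,"tz":-0,"roll":-1.5},{"tx":0,"ty":0.005,"tz":-0,"roll":-1.4},{"tx":0.001,"ty":0.005,"tz":-0,"roll":-1.4},{"tx":-0,"ty":0.006,"tz":-0,"roll":-1.5},{"tx":-0,"ty":0.005,"tz":-0,"roll":-1.4}]
(array([640.58360977,  10.27789423, 211.54930297]), np.float64(0.017587948290395117))
```

Emit:
{"method": "carry_out", "body": {"commands": [{"tx":-0.001,"ty":0.006,"tz":0,"roll":-1.5},{"tx":0,"ty":0.006,"tz":0,"roll":-1.5},{"tx":0,"ty":0.006,"tz":0,"roll":-1.5},{"tx":0,"ty":0.005,"tz":0,"roll":-1.5},{"tx":0,"ty":0,"tz":0,"roll":0},{"tx":0,"ty":0,"tz":0,"roll":0}]}}

```text
time_s: 28.78
tool_pos: [631.2, 9.9, 211.6]
tcp_rot: [2.251, 2.191, 0.001]
contact_force: [1.1, -2.0, 3.0]
finger_gap: 22.1
grasp_force: 10.0
```

Emit:
{"method": "carry_out", "body": {"commands": [{"tx":0,"ty":0.004,"tz":0,"roll":-1},{"tx":0,"ty":0.004,"tz":0,"roll":-1},{"tx":0,"ty":0,"tz":0,"roll":0},{"tx":0,"ty":0,"tz":0,"roll":0}]}}

```text
time_s: 29.28
tool_pos: [639.3, 9.9, 211.6]
tcp_rot: [2.212, 2.23, 0.001]
contact_force: [1.1, 0.1, 4.2]
finger_gap: 22.0
grasp_force: 10.0
```

Emit:
{"method": "carry_out", "body": {"commands": [{"tx":0,"ty":0.004,"tz":0,"roll":-1},{"tx":0,"ty":0.003,"tz":0,"roll":-1},{"tx":0,"ty":0,"tz":0,"roll":0},{"tx":0,"ty":0,"tz":0,"roll":0}]}}

```text
time_s: 29.78
tool_pos: [644.2, 10.3, 211.4]
tcp_rot: [-2.169, -2.266, 0.006]
contact_force: [-19.8, 1.7, 11.0]
finger_gap: 30.3
grasp_force: 10.0
```

Emit:
{"method": "carry_out", "body": {"commands": [{"tx":0,"ty":0.003,"tz":0,"roll":-1},{"tx":0,"ty":0,"tz":0,"roll":0},{"tx":0,"ty":0,"tz":0,"roll":0}]}}

```text
time_s: 30.15
tool_pos: [647.1, 10.8, 211.4]
tcp_rot: [-2.149, -2.285, 0.005]
contact_force: [-20.2, 3.0, 11.2]
finger_gap: 36.6
grasp_force: 10.0
```

Emit:
{"method": "carry_out", "body": {"commands": [{"tx":0,"ty":0,"tz":0,"roll":0},{"tx":0,"ty":0,"tz":0,"roll":0},{"tx":0,"ty":0,"tz":0,"roll":0},{"tx":0,"ty":0,"tz":-0.03,"roll":0},{"tx":0,"ty":0,"tz":-0.04,"roll":0},{"tx":0,"ty":0,"tz":-0.04,"roll":0},{"tx":-0.04,"ty":-0.02,"tz":0,"roll":0},{"tx":-0.05,"ty":-0.04,"tz":0,"roll":0},{"tx":-0.05,"ty":-0.04,"tz":0,"roll":0},{"tx":-0.05,"ty":-0.04,"tz":0,"roll":0},{"tx":-0.05,"ty":-0.04,"tz":0,"roll":0},{"tx":-0.05,"ty":-0.04,"tz":0,"roll":0},{"tx":0,"ty":0,"tz":0,"roll":0}], "gripper": 0.8}}

```text
time_s: 31.78
tool_pos: [449.4, -289.3, 321.5]
tcp_rot: [2.159, 2.282, -0.0]
contact_force: [-0.0, 0.2, -0.3]
finger_gap: 74.8
grasp_force: 0.0
```

```bash
python3 - <<'E'
from h import *
np.set_printoptions(precision=2,suppress=True)
o,R=st();print(o['contact_force'])
t=cap('top','t8.png');s=cap('scene','s8.png');t0=cv2.imread('pics/t1.png')[:,:,::-1]
def blobs(im,x0,x1,y0,y1,th=45):
    m=(im[y0:y1,x0:x1].max(2)<th).astype(np.uint8);n,l,st_,c=cv2.connectedComponentsWithStats(m)
    return [(st_[i,4],c[i]+[x0,y0]) for i in range(1,n) if st_[i,4]>12]
h=px2w('top',[(185+222/4-.375,150+85/4-.375)],190)[0]
for n,im in(('start',t0),('now',t)):
    for a,c in blobs(im,270,335,150,200):
        w=px2w('top',[c],215 if a<120 else 188)[0]; print(n,a,c,w[:2],np.arctan2(*(w-h)[1::-1]))
# isolator handle principal axis, top
for n,im in(('start',t0),('now',t)):
    m=(im[225:285,190:248].max(2)<40);v,u=np.nonzero(m);w=px2w('top',np.c_[u+190,v+225],95)[:,:2]
    print(n,len(u)); d=w-[463.5,286.5];r=np.hypot(*d.T);k=(r>30)&(r<85);print('handle',np.sum(k),np.arctan2(*d[k].mean(0)[::-1])%6.2832)
E
```

```text
[-0.03  0.2  -0.27]
start 369 [291.3 176.6] [621.04  83.07] -1.6635721956799943
start 72 [318.92 174.57] [619.49   8.83] -1.6385921242664565
now 359 [291.54 171.93] [634.28  82.83] -1.5683345736358747
now 77 [319.4  167.49] [639.25   7.96] -1.5459435434086788
start 283
handle 105 2.6880997971233387
now 251
handle 73 3.6828311063630443
```

```bash
python3 - <<'E'
from h import *
np.set_printoptions(precision=1,suppress=True)
a=cv2.imread('pics/t1.png').mean(2);b=cv2.imread('pics/t8.png').mean(2)
print(a[262:276,226:244].astype(int));print(b[262:276,226:244].astype(int))
h=np.array([463.5,286.5])
t=3.695;print(w2px('top',[[h[0]+95*np.cos(t),h[1]+95*np.sin(t),72]]),w2px('top',[[h[0]+95*np.cos(t),h[1]+95*np.sin(t),65]]))
E
```

```text
[[ 90  91  95  94  92  92  93  91  97  93  86  90  93  90  94 102 103  82]
 [ 90  91  94  94  91  88  92  93  95  82  77  82  88  96  96  98  97  85]
 [ 95  93  93  90  93  87  90  89  86  88 101  99  94  92 101 101  96  81]
 [ 92  92  92  93  90  88  85  89 105 117 118 116  97  95  95  97  98  87]
 [ 91  93  86  89  84  81  88 100 121 116 123 118 109  95  96 102  96  83]
 [ 92  93  92  88  86 103 118 118 108  98 105 122 117 103 101  99  93  82]
 [ 85  91  92  90 101 120 121 106  95  86  89 108 115 120 105 100  94  81]
 [ 76  84  89  90  98 110 116 107  90  88  88 101 113 123 113 103  94  75]
 [ 62  72  76  81  88  97 111 117  98  93  90 106 117 120 110 102  95  80]
 [ 61  67  64  76  83  91 107 116 121 115 117 117 110 103  96 100  92  81]
 [ 65  60  62  64  68  70  92 108 121 121 115 106  94  90  99  98  92  76]
 [ 57  66  63  66  63  69  77  97 112 110  93  86  87  96 104  98  91  76]
 [ 67  59  62  60  56  62  68  70  89  89  85  81  95  94 102 100  85  74]
 [ 64  65  65  68  63  59  66  61  69  86  91  92  94  97 100 101  88  66]]
[[50 52 39 25 19 16 10 27 58 68 70 68 66 69 74 72 75 65]
 [64 59 48 41 23 21 29 56 69 75 78 74 67 68 74 70 70 61]
 [59 60 59 51 36 47 55 71 87 91 87 75 72 67 70 74 77 67]
 [57 52 58 57 66 66 72 81 92 96 90 82 77 69 70 76 72 67]
 [58 55 56 57 63 72 76 85 89 86 85 87 83 77 77 74 75 60]
 [68 58 60 54 62 73 80 79 77 71 71 88 85 73 69 72 72 61]
 [69 56 57 58 61 77 84 72 63 54 66 75 90 85 76 75 65 58]
 [66 60 62 55 62 80 92 83 62 61 63 82 85 85 79 71 73 59]
 [69 69 56 55 59 70 84 87 78 75 83 84 85 78 74 74 68 54]
 [66 72 63 63 54 66 82 86 91 87 90 85 70 72 71 74 71 61]
 [71 69 69 62 58 57 67 81 90 90 80 77 67 58 64 69 66 60]
 [66 70 71 65 68 63 62 73 75 77 67 63 52 63 73 70 68 59]
 [70 71 66 67 65 69 66 59 65 57 60 61 60 73 76 74 67 56]
 [69 67 68 64 72 63 69 60 60 64 60 68 67 68 77 76 66 54]]
[[235.7 269.8]] [[236.  270.2]]
```

Only one eye ring is visible, with its hole centred where the hasp hole was, so the padlock holes are in line. The drill arm is home against its stop and the building is centred. Handing in.

```bash
python3 -c "
from plant import close_job
print(close_job())"
```

```text
the job is handed in; nothing more can be done
None
```

I handed the job in at about 32 s of the 72 s allowed, and no verdict came back: by my last camera checks the isolator is off with its padlock holes in line, the building stands upright about 1 mm from the plot's centre, and the drill arm is home against its stop.

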